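Sweep the removed locks into the corral

ROBOT

A 6-joint arm with a two-finger parallel gripper is mounted at the origin on a cart in front of the work surface, level with it; the furniture and walls round the work are solid. World frame = base frame: x ahead of the robot, y to its left, z up, the work surface at z = 0. Lengths are in m, angles in rad, forces in N, time in s.
With the tool pointing down it reaches from about 0.3 to 0.75 m from the base axis. Payload 8.5 kg.
Tool frame: the origin (TCP) lies at the very end of the fingers, on their centre line; the grasp point (between the pads) lies 19 mm behind it (bot.grip_depth is the distance from the TCP to the grasp point, in m); x points along the fingers, y is the direction in which the jaws open and shut, and the axes are right-handed (so a half turn about x gives the same grasp; the last joint's range is limited). The gripper opens to 88 mm and grips with 3 to 60 N. Pads are 18 mm wide; open, the fingers measure 123 mm over their backs; the gripper's body (75 mm by 187 mm) begins 45 mm behind the grasp point.
Start: joints at [-1.505, 0.381, 1.297, -0, 1.464, -0.215], TCP at [0.152, -0.528, 0.239] pointing down, gripper open.
Joint ranges: [-3.11, 3.11], [-0.89, 2.33], [0.22, 2.48], [-1.42, 4.56], [0.17, 2.85], [-2.88, 2.88]. Speed limits (rad/s): [2.39, 2.39, 3.14, 3.14, 3.14, 3.14].

INTERFACE

Orientations are given as [roll, pitch, yaw] about the fixed x, y, z axes, in that order (R = Rz(yaw) Ry(pitch) Rx(roll)).
In Python, from cell import status, vision, ticket, bot gives the robot as it stands.
- The arm moves only by the shell command python3 -m jog 'ROWS' [FORCE]. ROWS is a JSON object of lists of equal length, an entry for each row: "xyz": the shift along the tool's x, y, z in mm, a list of three; "angular": the turn, a rotation vector about the tool's x, y, z in rad, a list of three; "gripper": the closure, from 0 (fully open) to 1 (shut). A call has exactly 5 rows; each row is the pose to reach, as a shift and turn from the pose commanded when the call began, along the tool's axes at that moment; what a row does not reach only later rows make up. A row lasts 1/8 s, in which the tool goes at most 62.5 mm and 10.7 degrees, less where a joint would pass 70% of its speed; a pose out of reach is approached as far as the arm can. A call with a gripper value outside its range is refused whole. The fingers move at their own pace and stop on an object; FORCE is the grip in N (left out, the last holds). Time passes only in rows, so rows that repeat a pose let the fingers close, or fill a call up. It gives the time, the measured TCP pose, the force and the opening at its end, in the units of the state.
- status.get_state(): the state, without advancing time (a new reading comes with each control period).
- vision.camera(name): name is "scene" or "top"; returns (picture, depth): 480x640x3 uint8, red, green, blue; 480x640 float32, m along the optical axis (not along the pixel's ray), 0 where there is no reading.
- vision.camera_model(name): a dict with "vertical_fov" (degrees; the focal length in pixels is half the picture's height over the tangent of half this angle, whatever the lens; pixels are square), "cx", "cy" (the principal point, pixels), "R" (3x3) and "t" (3): a world point X has camera coordinates R X + t. Camera axes: x right, y down, z forward; pixel columns grow to the right and rows downward; lengths in m; the calibration is good to about 2 mm. A picture is of the moment at which its call begins. camera_model takes no time and is no camera call.
- ticket.job_done(): hands the job in, once; it reports no verdict.
The state is a dict: "t": time; "joint_positions": joint angles; "qvel": joint speeds; "joint_efforts": joint torques, N m; "tcp_pos": TCP position; "ee_rot": TCP orientation; "contact_force": force on the tool from outside, world axes, zero at the start; "torque": the same for the moment, N m; "opening": opening from 0.0 (shut) to 1.0 (fully open).
Only numpy, scipy, OpenCV 4.12 (cv2) and the standard library are available. Lean on these libraries where they do the work, as an engineer would, in place of code of your own. Each camera call takes 0.05 s, during which the arm holds its last target.

TASK

Three small steel box locks lie loose on the bench: sweep them along the bench top with the fingertips into the three-sided wooden corral through its open side, until every lock lies flat and wholly inside, at least 1 cm in from the open side. Slide them steadily, without flicking them, and without lifting or tipping any of them off the bench. Leave the beeswax cake, the eraser and the leather-covered block where they lie.

Things in the scene. Friction and masses are not known exactly. Their poses are not given: they have to be found in the camera images.
- corral: low three-sided fence of beech rails, fixed to the bench, with bare bench inside (no floor or lip). Inside 240 mm wide (along its x) and 130 mm deep (along its y); rails 14 mm thick, 28 mm high. Origin at bench level in the middle of its open side; its y axis points level through the open side towards the back rail (inner face at y = 130 mm), the side rails' inner faces are at x = -120 and +120 mm, z up. The open side faces roughly to the robot's right.
- lock_a: small steel box lock, a plain flat block (the one that starts nearest to the robot), 40 (its x) x 30 (its y) x 14 mm high, 56 to 112 g, loose, lying flat with its keyhole face up; origin at the centre of its underside, z up. The three locks are alike and start on the open bench at any yaw.
- lock_b: small steel box lock, a plain flat block (far row, nearer to the corral), 40 (its x) x 30 (its y) x 14 mm high, 56 to 112 g, loose, lying flat with its keyhole face up; origin at the centre of its underside, z up. The three locks are alike and start on the open bench at any yaw.
- lock_c: small steel box lock, a plain flat block (far row, farther from the corral), 40 (its x) x 30 (its y) x 14 mm high, 56 to 112 g, loose, lying flat with its keyhole face up; origin at the centre of its underside, z up. The three locks are alike and start on the open bench at any yaw.
- wax_block: bystander: yellow-brown beeswax cake, 40 (x) x 55 (y) x 18 mm high, loose, among the locks; origin at the centre of its underside
- eraser: bystander: block eraser in a paper sleeve, 23 (x) x 50 (y) x 13 mm high, loose, on the far side of the locks; origin at the centre of its underside
- leather_block: bystander: leather-covered sanding block, 41 (x) x 62 (y) x 22 mm high, loose, to the right of the locks; origin at the centre of its underside

How it is judged:
By the outcome, as a careful person would: the job done as asked, in the order asked, and still so for the second after the job is handed in, with the robot touching nothing.
It also fails if it takes over 72 s, if anything falls off the work surface, if the arm or the gripper's body presses on something with over 40 N, if the wrist force passes 120 N, or if a joint passes its speed limit or range.

## Working session

There is one attempt and no reset: what is moved stays moved. The work goes in short steps, Python scripts to look and compute and a shell command to move; the robot and the scene stay as the last step left them, time stands still between calls to the robot, and variables do not carry over. Pictures are saved under pics/ and viewed, and the job is handed in when it is done.

```bash
ls; mkdir -p pics; python3 - <<'E'
from cell import status, vision, ticket, bot
import cv2
s=status.get_state(); print(s)
for n in ("scene","top"):
    im,d=vision.camera(n); cv2.imwrite(f"pics/{n}0.png",im[:,:,::-1]); print(n,vision.camera_model(n))
    import numpy as np; np.savez(f"{n}0.npz",im=im,d=d)
E
```

```text
pics
{'t': 0.0, 'joint_positions': array([-1.50525848e+00,  3.81165482e-01,  1.29830719e+00, -5.31561699e-06,
        1.46357939e+00, -2.15298108e-01]), 'qvel': array([-2.98208019e-04, -9.45974743e-04,  2.01080170e-03, -7.52540747e-04,
        1.60386121e-03,  8.20918335e-05]), 'joint_efforts': array([ 7.07052059e-04, -4.37929630e+01, -2.24557722e+01,  7.13368831e-02,
        3.52319784e-02, -1.05149004e-04]), 'tcp_pos': array([ 0.15241483, -0.5281485 ,  0.2381385 ]), 'ee_rot': array([-1.78247364,  1.56933691,  1.63995554]), 'contact_force': array([-0.25069898,  0.88922722,  0.25818931]), 'torque': array([-0.00253499,  0.01976922,  0.0029162 ]), 'opening': 0.9988262013403365}
scene {'vertical_fov': 48.72321182983129, 'cx': 312.3808895391602, 'cy': 234.64390194670182, 'R': array([[-0.76080237, -0.64892215, -0.00893358],
       [-0.35170457,  0.42383241, -0.83466759],
       [ 0.54542062, -0.63187509, -0.55068159]]), 't': array([0.41043846, 0.23678239, 0.81301199])}
top {'vertical_fov': 56.800551470879114, 'cx': 322.2369829233204, 'cy': 243.43742974937834, 'R': array([[-0.02264428, -0.99963404,  0.01479952],
       [-0.99098987,  0.02048888, -0.13236043],
       [ 0.13200877, -0.01766338, -0.99109116]]), 't': array([-0.06066014,  0.60607005,  0.8073871 ])}
```

View pics/top0.png

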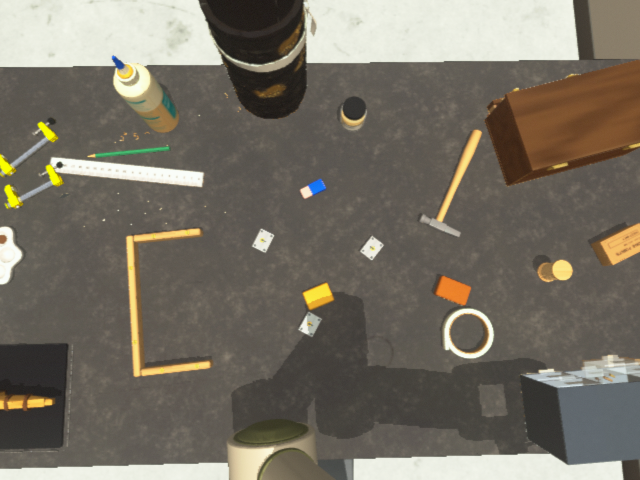

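View pics/scene0.png

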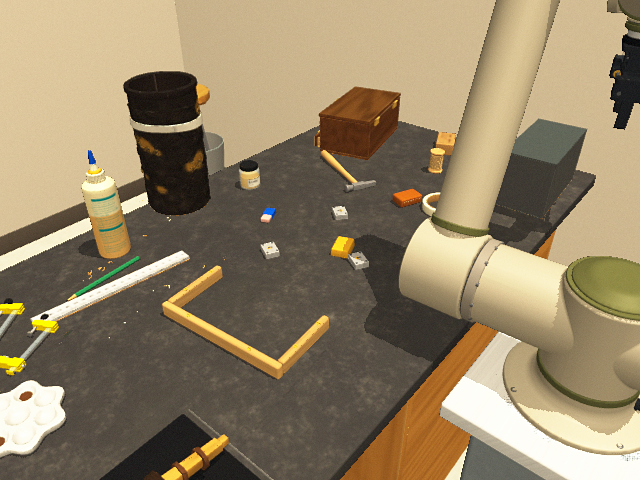

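```bash
cat > h.py <<'E'
import numpy as np, cv2
from cell import status, vision
def cast(n,uv,z):
    m=vision.camera_model(n); f=240/np.tan(np.radians(m['vertical_fov']/2))
    R=np.array(m['R']);t=np.array(m['t']); C=-R.T@t
    uv=np.atleast_2d(uv).astype(float)
    d=np.c_[(uv[:,0]-m['cx'])/f,(uv[:,1]-m['cy'])/f,np.ones(len(uv))]@R
    return C+d*((z-C[2])/d[:,2])[:,None]
def proj(n,X):
    m=vision.camera_model(n); f=240/np.tan(np.radians(m['vertical_fov']/2))
    p=np.atleast_2d(X)@np.array(m['R']).T+m['t']
    return np.c_[f*p[:,0]/p[:,2]+m['cx'],f*p[:,1]/p[:,2]+m['cy']]
def blobs(n,im,mask,z,amin=60,amax=2000):
    c,_=cv2.findContours(mask.astype(np.uint8),0,2); out=[]
    for k in c:
        a=cv2.contourArea(k)
        if amin<a<amax:
            P=cast(n,k[:,0,:],z)[:,:2]*1000
            (x,y),(w,h),th=cv2.minAreaRect(P.astype(np.float32))
            if w<h: w,h,th=h,w,th+90
            M=cv2.moments(k); out.append((M['m10']/M['m00'],M['m01']/M['m00'],x,y,w,h,(th+90)%180-90,a))
    return out
def locks(im):
    hsv=cv2.cvtColor(im,cv2.COLOR_RGB2HSV)
    m=(hsv[...,1]<45)&(hsv[...,2]>110)
    m=cv2.morphologyEx(m.astype(np.uint8),cv2.MORPH_CLOSE,np.ones((5,5)))
    return m
E
python3 - <<'E'
from h import *
np.set_printoptions(precision=1,suppress=True)
im=np.load('top0.npz')['im']; hsv=cv2.cvtColor(im,cv2.COLOR_RGB2HSV)
for b in blobs('top',im,locks(im),.014): print('lock',np.array(b))
H,S,V=[hsv[...,i] for i in range(3)]
for nm,m,z in (('wax',(H>18)&(H<30)&(S>180)&(V>120),.018),('leather',(H<15)&(S>170)&(V>120),.022),('blue',(H>100)&(H<125)&(S>150),.013),('corral',(H>10)&(H<25)&(S>90)&(V>130),.028)):
    for b in blobs('top',im,m,z,60,9000): print(nm,np.array(b))
# corral inner corners
uv=[(201,235),(134,242),(141,370),(210,361),(201,229),(211,370),(127,236),(134,377)]
print(cast('top',uv,.028)*1000)
print(cast('scene',[(222,270),(165,308),(279,375),(328,320)],.028)*1000)
cv2.imwrite('pics/crop.png',cv2.resize(im[170:390,110:490,::-1],None,fx=2.1,fy=2.1,interpolation=cv2.INTER_CUBIC))
E
```

```text
lock [265.5 452.4 221.3  40.1  30.2  14.8 -51.3  66.5]
lock [178.9 438.6 244.5 205.1  58.1  37.7 -48.8 154.5]
lock [226.  357.  394.5 113.8  23.6  16.4 -34.5  72. ]
lock [309.4 324.  452.2 -46.   41.7  31.3 -30.  319. ]
lock [ 539.1  327.4  432.2 -491.    63.8   45.9   18.8  259. ]
lock [284.7 256.4 583.2   1.4  26.9  19.8  17.6  65.5]
lock [ 369.7  248.7  591.9 -164.2   63.    37.9  -51.8  375. ]
lock [262.8 240.2 617.2  42.6  41.5  32.9 -27.8 320.5]
lock [  8.5 255.2 600.  531.5 114.7  42.2   4.1 807.5]
lock [ 439.4  225.3  639.4 -309.9   84.7   17.5   65.5  268.5]
lock [181.8 213.6 674.7 202.3  40.4  29.5 -35.9  69. ]
lock [ 35.7 190.3 726.2 492.2  65.9  12.5 -61.3 165.5]
lock [ 29.4 151.5 806.2 509.4  84.7  12.8 -49.5 220.5]
wax [317.7 295.8 505.6 -63.4  51.7  37.4 -68.1 469.5]
leather [ 452.6  290.1  510.7 -324.3   61.8   39.7   67.5  599.5]
blue [316.8 186.4 723.7 -66.   28.5  23.8 -63.9 142. ]
corral [ 23.5 402.3 324.3 476.3  95.7  21.2  88.5 455. ]
corral [ 468.6  333.   429.4 -347.7   75.    74.3   24.  1218. ]
corral [317.8 295.7 505.7 -63.3  53.4  37.7 -68.7 507.5]
corral [ 452.9  290.4  509.9 -322.9   61.5   41.1   66.9  627.5]
corral [ 554.6  270.4  542.7 -523.5   69.5   40.8  -78.2  548. ]
corral [ 151.5  304.1  503.5  222.7  267.9  145.2    4.8 2048. ]
corral [ 621.9  244.3  594.  -667.1   92.4   51.1  -65.8  980.5]
corral [ 460.1  171.2  740.2 -348.2  206.4   20.8  -27.   767.5]
corral [ 351.1  120.6  857.2 -138.5   46.    25.9   75.   119.5]
corral [160.4 118.9 872.1 249.7  81.5  49.5  43.9 503. ]
[[627.6 160.4  28. ]
 [616.6 288.9  28. ]
 [376.1 268.   28. ]
 [389.3 140.5  28. ]
 [639.4 160.6  28. ]
 [372.9 138.5  28. ]
 [628.6 302.7  28. ]
 [363.8 280.5  28. ]]
[[621.2 173.6  28. ]
 [614.8 312.2  28. ]
 [354.9 294.2  28. ]
 [374.7 151.7  28. ]]
```

View pics/crop.png

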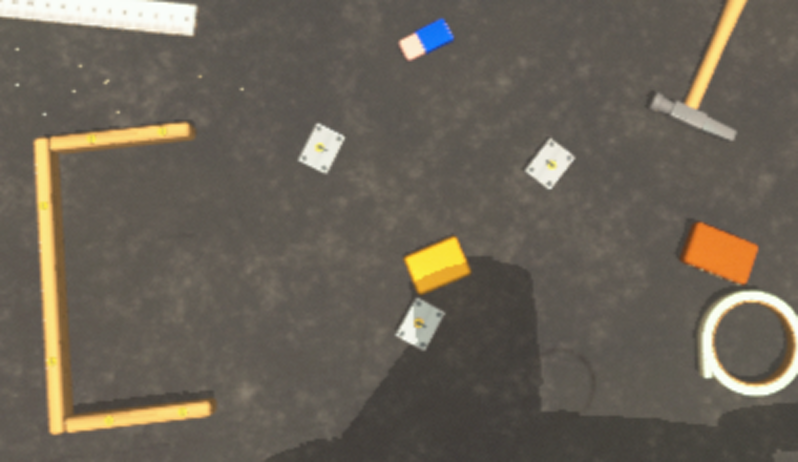

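```bash
cat >> h.py <<'E'
from scipy.spatial.transform import Rotation as Ro
def toolR(): return Ro.from_euler('xyz',status.get_state()['ee_rot']).as_matrix()
def goal(x,y,z,yaw,tag=''):
    """yaw deg = world direction of tool y (mod 180). prints tool-frame shift(mm) & rotvec"""
    s=status.get_state(); R=toolR(); p=s['tcp_pos']*1000
    c,q=np.cos(np.radians(yaw)),np.sin(np.radians(yaw))
    Y=np.array([c,q,0]);
    if Y@R[:,1]<0: Y=-Y
    X=np.array([0,0,-1.]);G=np.c_[X,Y,np.cross(X,Y)]
    rv=Ro.from_matrix(R.T@G).as_rotvec()
    print(tag,'shift',np.round(R.T@(np.array([x,y,z])-p),1),'rot',np.round(rv,3),'now',np.round(p,1),'yaw',np.round(np.degrees(np.arctan2(R[1,1],R[0,1])),1),'F',np.round(s['contact_force'],1),'t',round(s['t'],2))
O=np.array([509.5,151.]);A=np.radians(4.8);EX=np.array([np.cos(A),np.sin(A)]);EY=np.array([-np.sin(A),np.cos(A)])
def c2w(x,y): return O+x*EX+y*EY
def w2c(p): d=np.asarray(p)[:2]-O; return np.array([d@EX,d@EY])
E
python3 - <<'E'
from h import *
np.set_printoptions(precision=1,suppress=True)
print(toolR())
crop=lambda u,v:(110+(u+.5)/2.1-.5,170+(v+.5)/2.1-.5)
for nm,pts in (('a',[(420,296),(445,313),(422,350),(396,333)]),('b',[(317,123),(345,137),(326,174),(298,157)]),('c',[(550,138),(575,158),(551,189),(526,166)])):
    P=cast('top',[crop(*p) for p in pts],.014)*1000; e=P[2]-P[1]
    print(nm,P.mean(0),w2c(P.mean(0)),'axis',np.degrees(np.arctan2(-e[1],-e[0])),np.linalg.norm(e[:2]),np.linalg.norm((P[1]-P[0])[:2]))
print(cast('scene',[(340,209),(269,246),(358,257)],.014)*1000)
d=np.load('top0.npz')['d']
for u,v in ((560,390),(600,400),(530,378),(550,430)):
    z=d[v,u]; m=vision.camera_model('top'); f=240/np.tan(np.radians(m['vertical_fov']/2))
    print(u,v,np.array(m['R']).T@(np.array([(u-m['cx'])/f*z,(v-m['cy'])/f*z,z])-m['t'])*1000)
goal(400,-250,239,0)
E
```

```text
[[-0.   0.3 -1. ]
 [ 0.  -1.  -0.3]
 [-1.  -0.  -0. ]]
a [453.2 -47.4  14. ] [ -72.7 -193. ] axis -33.51710479922815 39.37585756000189 27.70161975674439
b [617.3  42.6  14. ] [  98.3 -117.1] axis -27.49597647483251 39.01846120748577 29.639494214744307
c [ 598.6 -172.    14. ] [  61.8 -329.3] axis -39.48408367104477 37.27559902523087 30.020506864527487
[[ 602.1 -173.4   14. ]
 [ 623.3   42.6   14. ]
 [ 455.5  -45.4   14. ]]
560 390 [ 342.5 -454.4  137.7]
600 400 [ 325.  -518.9  137.2]
530 378 [ 346.6 -449.9   45.7]
550 430 [ 268.7 -453.6   95.5]
 shift [  -0.4 -198.7 -315. ] rot [-1.3 -0.   0. ] now [ 152.4 -528.2  238.2] yaw -73.9 F [ 0.9  0.7 -0.1] t 0.1
```

```bash
python3 -m jog '{"xyz":[[0,-25,-40],[0,-55,-90],[0,-88,-140],[0,-120,-190],[0,-150,-240]],"angular":[[-0.1,0,0],[-0.25,0,0],[-0.4,0,0],[-0.55,0,0],[-0.7,0,0]],"gripper":[1,1,1,1,1]}' 20; python3 -c "
from h import *
goal(606,4,120,-10)"
```

```text
t: 0.72
tcp_pos: [0.3423, -0.3161, 0.2387]
ee_rot: [-2.213, 1.571, 1.914]
contact_force: [0.1, -0.5, -0.4]
opening: 0.454
 shift [ 118.7   42.9 -412.5] rot [-0.411 -0.     0.   ] now [ 342.3 -316.1  238.7] yaw -33.5 F [ 0.1 -0.5 -0.4] t 0.72
```

```bash
python3 -m jog '{"xyz":[[0,5,-50],[10,10,-105],[25,16,-160],[40,22,-215],[60,28,-270]],"angular":[[-0.1,0,0],[-0.2,0,0],[-0.3,0,0],[-0.4,0,0],[-0.411,0,0]],"gripper":[1,1,1,1,1]}'; python3 -c "
from h import *
goal(606,4,50,-10)"
```

```text
t: 1.35
tcp_pos: [0.516, -0.1075, 0.1783]
ee_rot: [1.146, 1.57, -0.602]
contact_force: [-0.4, -0.7, -1.1]
opening: 0.0
 shift [ 128.3   68.8 -125.7] rot [-0.003  0.    -0.   ] now [ 516.  -107.5  178.3] yaw -10.2 F [-0.4 -0.7 -1.1] t 1.35
```

```bash
python3 -m jog '{"xyz":[[20,17,-32],[45,35,-64],[75,52,-96],[105,69,-126],[128,69,-126]],"angular":[[0,0,0],[0,0,0],[0,0,0],[0,0,0],[0,0,0]],"gripper":[1,1,1,1,1]}'; python3 - <<'E'
from h import *
goal(606,4,5,-10)
im,d=vision.camera('top'); cv2.imwrite('pics/t1.png',im[150:390,100:500,::-1].repeat(2,0).repeat(2,1))
E
```

```text
t: 1.98
tcp_pos: [0.6057, 0.0046, 0.0488]
ee_rot: [-1.75, 1.57, 2.786]
contact_force: [0.1, 0.2, -0.3]
opening: 0.006
 shift [43.8  0.4  0.5] rot [-0.002 -0.     0.001] now [605.7   4.6  48.8] yaw -10.1 F [ 0.1  0.2 -0.3] t 1.98
```

View pics/t1.png

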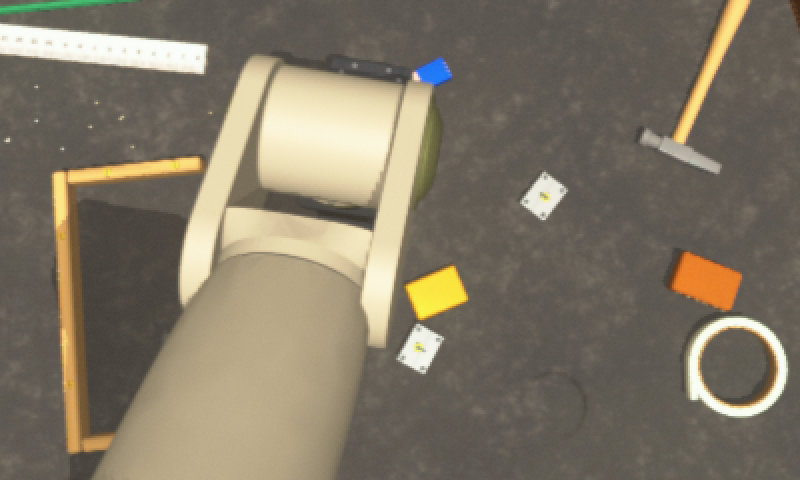

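```bash
python3 -m jog '{"xyz":[[10,0,0],[20,0,0],[32,0,0],[43,0,0],[43,0,0]],"angular":[[0,0,0],[0,0,0],[0,0,0],[0,0,0],[0,0,0]],"gripper":[1,1,1,1,1]}'; python3 - <<'E'
from h import *
goal(606,4,5,-10)
im,d=vision.camera('scene'); cv2.imwrite('pics/s1.png',cv2.resize(im[130:400,120:480,::-1],None,fx=2.2,fy=2.2))
E
```

```text
t: 2.65
tcp_pos: [0.6048, 0.0026, 0.0069]
ee_rot: [-1.586, 1.569, 2.947]
contact_force: [0.3, 0.4, -0.4]
opening: 0.007
 shift [ 1.9  0.9 -1.6] rot [-0.005 -0.     0.002] now [604.8   2.6   6.9] yaw -10.3 F [ 0.3  0.4 -0.4] t 2.65
```

View pics/s1.png

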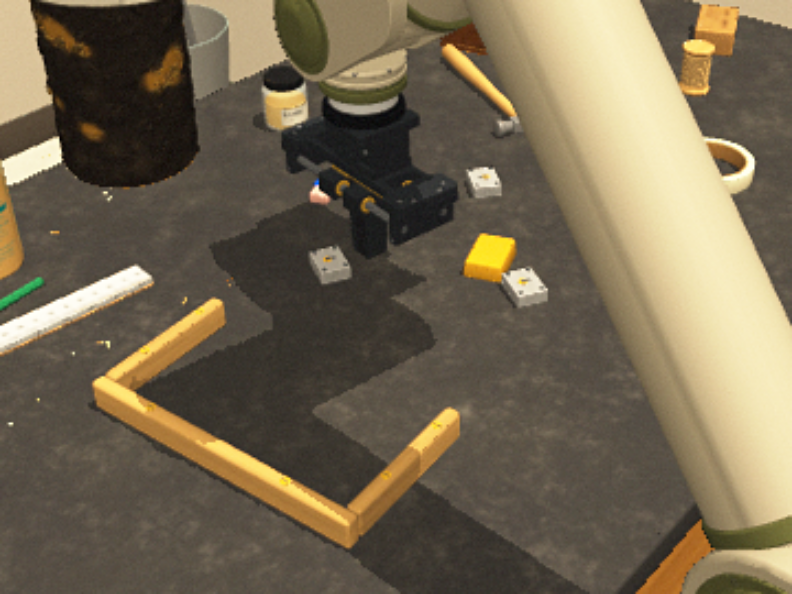

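```bash
python3 -m jog '{"xyz":[[1,7,0],[1,13,0],[1,13,-6],[1,12,-13],[1,10,-21]],"angular":[[0,0,0],[0,0,0],[0,0,0],[0,0,0],[-0.03,0,0]],"gripper":[1,1,1,1,1]}'; python3 - <<'E'
from h import *
goal(*c2w(93,-90),5,0)
im,d=vision.camera('scene'); cv2.imwrite('pics/s2.png',cv2.resize(im[200:400,180:440,::-1],None,fx=3,fy=3))
E
```

```text
t: 3.32
tcp_pos: [0.6188, 0.0222, 0.0068]
ee_rot: [0.362, 1.571, -1.356]
contact_force: [0.4, -0.2, -0.9]
opening: 0.005
 shift [  1.8 -15.8 -45. ] rot [-0.147  0.    -0.   ] now [618.8  22.2   6.8] yaw -8.4 F [ 0.4 -0.2 -0.9] t 3.33
```

View pics/s2.png

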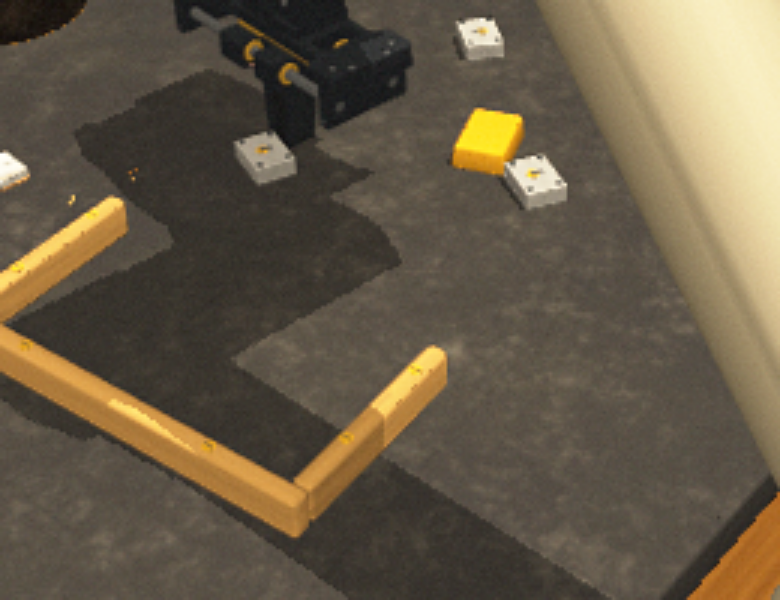

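```bash
python3 -m jog '{"xyz":[[0.5,-2,-9],[0.5,-5,-18],[0.5,-8,-27],[0.5,-11,-36],[0.5,-15,-45]],"angular":[[-0.03,0,0],[-0.06,0,0],[-0.09,0,0],[-0.12,0,0],[-0.15,0,0]],"gripper":[1,1,1,1,1]}'; python3 - <<'E'
from h import *
print(w2c(status.get_state()['tcp_pos']*1000))
goal(*c2w(88,-40),5,5)
im,d=vision.camera('scene'); cv2.imwrite('pics/s3.png',cv2.resize(im[200:400,180:440,::-1],None,fx=3,fy=3))
E
```

```text
t: 4.0
tcp_pos: [0.6105, 0.0689, 0.0063]
ee_rot: [-1.14, 1.571, -2.708]
contact_force: [0.2, 0.1, 0.2]
opening: 0.006
[ 93.80213    -90.23479848]
 shift [  1.3  -9.8 -49.6] rot [-0.084  0.     0.   ] now [610.5  68.9   6.3] yaw 0.2 F [0.2 0.1 0.2] t 4.0
```

View pics/s3.png

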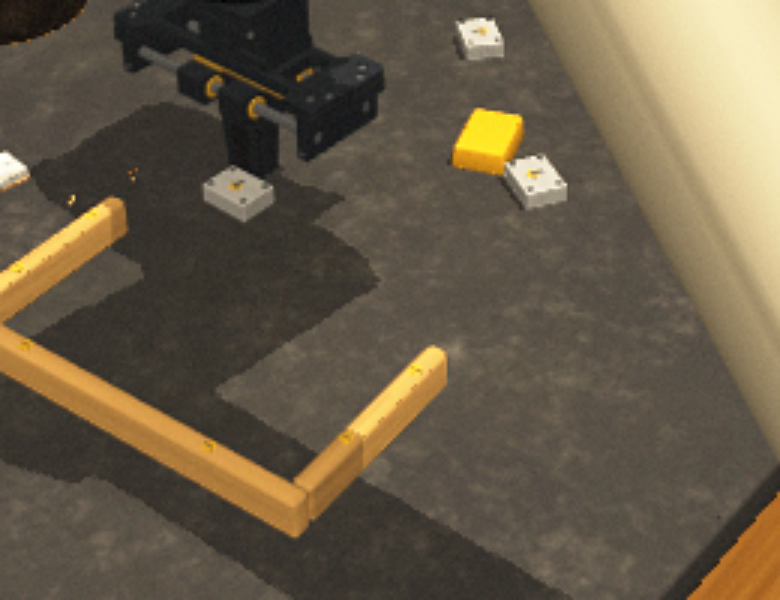

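```bash
python3 -m jog '{"xyz":[[0.5,-2,-10],[0.5,-4,-20],[0.5,-6,-30],[0.5,-8,-40],[0.5,-10,-50]],"angular":[[-0.02,0,0],[-0.04,0,0],[-0.06,0,0],[-0.08,0,0],[-0.09,0,0]],"gripper":[1,1,1,1,1]}'; python3 - <<'E'
from h import *
print(w2c(status.get_state()['tcp_pos']*1000), w2c(cast('scene',(259.3,262),.014)[0]*1000))
goal(*c2w(86,10),5,5)
im,d=vision.camera('scene'); cv2.imwrite('pics/s4.png',cv2.resize(im[200:400,160:420,::-1],None,fx=3,fy=3))
E
```

```text
t: 4.68
tcp_pos: [0.6005, 0.119, 0.0058]
ee_rot: [1.141, 1.571, -0.338]
contact_force: [0.7, -1.8, 0.9]
opening: 0.002
[ 88.01758071 -39.5440148 ] [ 84.04806865 -62.29716131]
 shift [  0.8  -1.6 -49.6] rot [ 0.005  0.    -0.   ] now [600.5 119.    5.8] yaw 5.3 F [ 0.7 -1.8  0.9] t 4.67
```

View pics/s4.png

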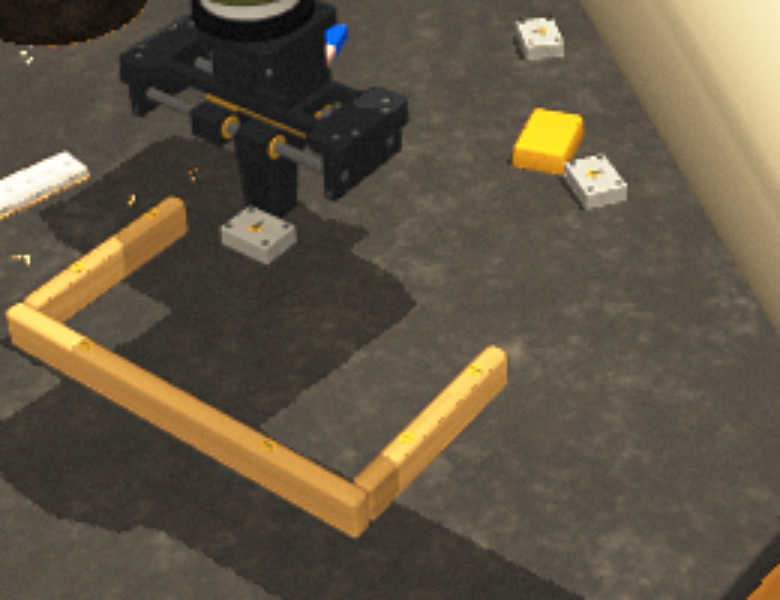

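```bash
python3 -m jog '{"xyz":[[0.5,0,-10],[0.5,0,-20],[0.5,-1,-30],[0.5,-1,-40],[0.5,-1,-50]],"angular":[[0,0,0],[0,0,0],[0,0,0],[0,0,0],[0,0,0]],"gripper":[1,1,1,1,1]}'; python3 -m jog '{"xyz":[[0,0,-10],[0,0,-20],[0,0,-30],[0,0,-40],[0,0,-48]],"angular":[[0,0,0],[0,0,0],[0,0,0],[0,0,0],[0,0,0]],"gripper":[1,1,1,1,1]}';python3 - <<'E'
from h import *
print(w2c(status.get_state()['tcp_pos']*1000))
goal(*c2w(86,60),5,5)
im,d=vision.camera('scene'); cv2.imwrite('pics/s5.png',cv2.resize(im[200:400,140:400,::-1],None,fx=3,fy=3))
E
```

```text
t: 5.35
tcp_pos: [0.595, 0.1687, 0.0052]
ee_rot: [-1.973, 1.571, 2.83]
contact_force: [0.1, -0.7, 0.3]
opening: 0.004
t: 5.98
tcp_pos: [0.5906, 0.2164, 0.0052]
ee_rot: [-2.124, 1.571, 2.68]
contact_force: [-0.4, 0.2, -1.1]
opening: 0.003
[86.32867248 58.43036913]
 shift [ 0.2 -0.3 -1.6] rot [ 0.004 -0.     0.   ] now [590.6 216.4   5.2] yaw 5.2 F [-0.4  0.2 -1.1] t 5.97
```

View pics/s5.png

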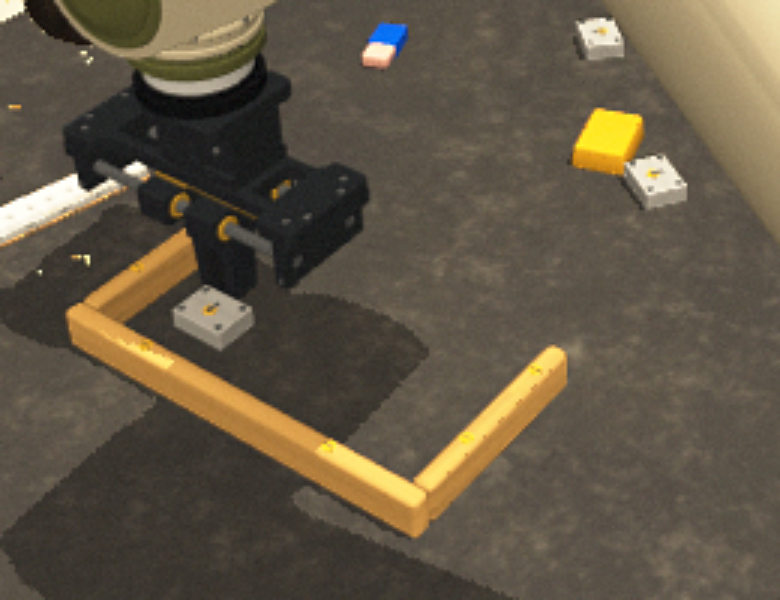

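```bash
python3 -m jog '{"xyz":[[0,0,8],[0,0,20],[-20,0,25],[-50,0,40],[-75,0,80]],"angular":[[0,0,0],[0,0,0],[0,0,0],[0,0,0],[0,0,0]],"gripper":[1,1,1,1,1]}';python3 - <<'E'
from h import *
goal(594,-212,60,-20)
E
```

```text
t: 6.65
tcp_pos: [0.598, 0.1353, 0.0813]
ee_rot: [1.668, 1.57, 0.189]
contact_force: [1.3, -0.5, -0.1]
opening: 0.003
 shift [ 21.3 -36.  345.5] rot [ 0.441 -0.    -0.001] now [598.  135.3  81.3] yaw 5.3 F [ 1.3 -0.5 -0.1] t 6.65
```

```bash
python3 -m jog '{"xyz":[[0,-4,40],[0,-9,90],[0,-15,145],[0,-20,200],[0,-26,255]],"angular":[[0.1,0,0],[0.2,0,0],[0.3,0,0],[0.4,0,0],[0.441,0,0]],"gripper":[1,1,1,1,1]}';python3 - <<'E'
from h import *
goal(594,-212,20,-20)
im,d=vision.camera('top'); cv2.imwrite('pics/t2.png',cv2.resize(im[150:390,100:500,::-1],None,fx=2,fy=2))
E
```

```text
t: 7.28
tcp_pos: [0.5947, -0.1232, 0.0804]
ee_rot: [1.334, 1.571, -0.59]
contact_force: [0.2, 0.7, 0.3]
opening: 0.005
 shift [60.4 30.1 83.6] rot [-0.004  0.    -0.   ] now [ 594.7 -123.2   80.4] yaw -20.2 F [0.2 0.7 0.3] t 7.28
```

View pics/t2.png

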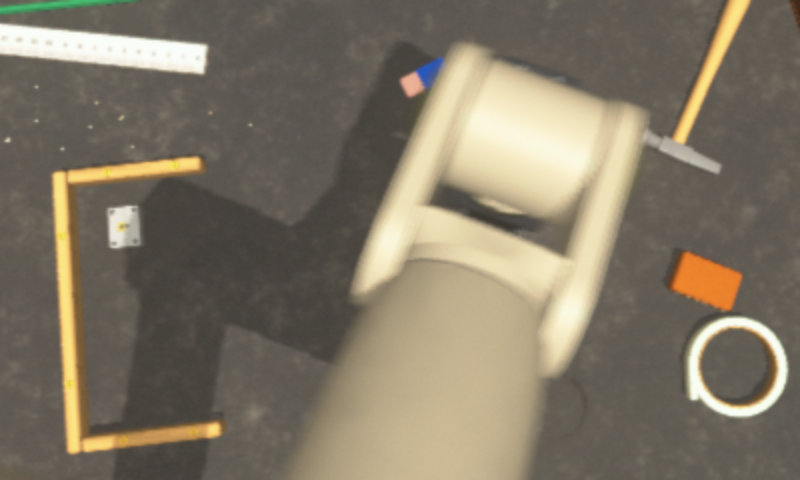

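```bash
python3 -m jog '{"xyz":[[0,12,35],[0,30,70],[15,30,84],[45,30,84],[74,30,84]],"angular":[[0,0,0],[0,0,0],[0,0,0],[0,0,0],[0,0,0]],"gripper":[1,1,1,1,1]}';python3 - <<'E'
from h import *
goal(594,-212,5,-20)
im,d=vision.camera('scene'); cv2.imwrite('pics/s6.png',cv2.resize(im[150:350,240:500,::-1],None,fx=3,fy=3))
E
```

```text
t: 7.95
tcp_pos: [0.5935, -0.209, 0.0046]
ee_rot: [-1.872, 1.569, 2.49]
contact_force: [-0.2, 0.1, 0.1]
opening: 0.003
 shift [-0.4  1.5  2.7] rot [-0.001 -0.     0.001] now [ 593.5 -209.     4.6] yaw -20.1 F [-0.2  0.1  0.1] t 7.95
```

View pics/s6.png

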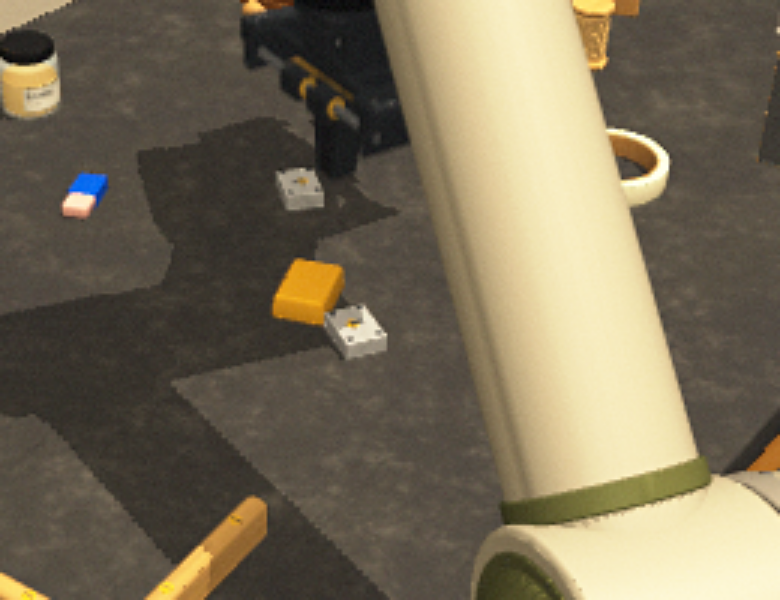

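```bash
python3 - <<'E'
from h import *
for x,y,w in ((56,-345,-14),(58,-325,-8),(58,-300,-2)): goal(*c2w(x,y),5,w)
E
```

```text
shift [ -4.1  -4.7 -19.5] rot [-0.106 -0.002  0.007] now [ 591.9 -208.     0.8] yaw -20.1 F [-2.7  1.  -2.5] t 8.0
 shift [ -4.1 -11.3 -38.4] rot [-0.211 -0.002  0.007] now [ 591.9 -208.     0.8] yaw -20.1 F [-2.7  1.  -2.5] t 8.0
 shift [ -3.9 -21.8 -61.1] rot [-0.315 -0.003  0.007] now [ 591.9 -208.     0.8] yaw -20.1 F [-2.7  1.  -2.5] t 8.0
```

```bash
python3 -m jog '{"xyz":[[-1,-1,-6],[-1,-3,-13],[-1,-5,-21],[-1,-8,-29],[-1,-11,-37]],"angular":[[0,0,0],[-0.05,0,0],[-0.1,0,0],[-0.15,0,0],[-0.2,0,0]],"gripper":[1,1,1,1,1]}';python3 - <<'E'
from h import *
print(w2c(status.get_state()['tcp_pos']*1000))
for x,y,w in ((58,-305,-2),(58,-285,3)): goal(*c2w(x,y),5,w)
im,d=vision.camera('scene'); cv2.imwrite('pics/s7.png',cv2.resize(im[150:300,240:440,::-1],None,fx=4,fy=4))
E
```

```text
t: 8.62
tcp_pos: [0.5975, -0.1703, 0.0088]
ee_rot: [1.271, 1.568, -0.448]
contact_force: [0.9, -0.4, 0.1]
opening: 0.004
[  60.83308395 -327.49733676]
 shift [  3.8  -7.9 -21.2] rot [-0.113  0.001 -0.002] now [ 597.5 -170.3    8.8] yaw -8.5 F [ 0.9 -0.4  0.1] t 8.62
 shift [  3.8 -12.5 -40.7] rot [-0.2    0.001 -0.002] now [ 597.5 -170.3    8.8] yaw -8.5 F [ 0.9 -0.4  0.1] t 8.62
```

View pics/s7.png

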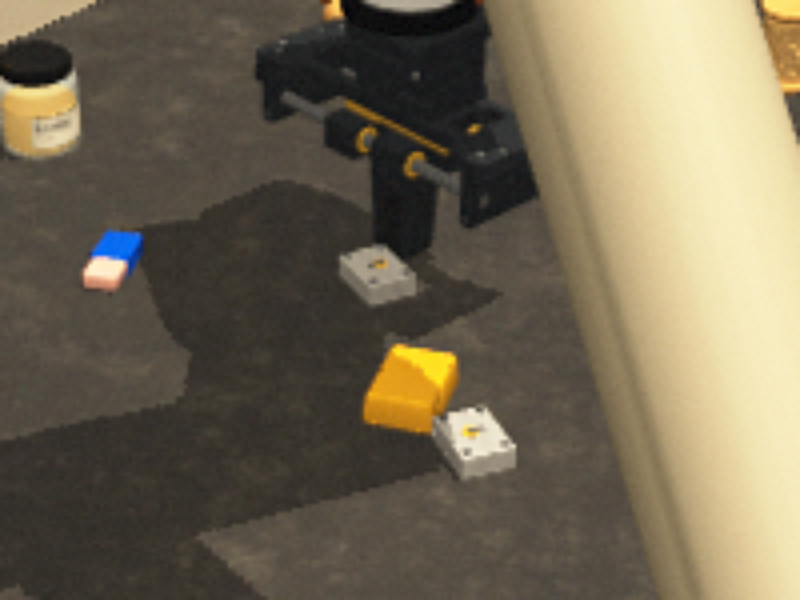

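```bash
python3 -m jog '{"xyz":[[1,-2,-8],[2,-4,-16],[3,-7,-24],[3,-9,-32],[3,-12,-40]],"angular":[[-0.04,0,0],[-0.08,0,0],[-0.12,0,0],[-0.16,0,0],[-0.2,0,0]],"gripper":[1,1,1,1,1]}';python3 - <<'E'
from h import *
print(w2c(status.get_state()['tcp_pos']*1000), w2c(cast('scene',(334,218),.014)[0]*1000))
for x,y,w in ((60,-245,5),): goal(*c2w(x,y),5,w)
im,d=vision.camera('scene'); cv2.imwrite('pics/s8.png',cv2.resize(im[150:300,240:440,::-1],None,fx=4,fy=4))
E
```

```text
t: 9.3
tcp_pos: [0.5912, -0.1292, 0.0044]
ee_rot: [0.93, 1.57, -0.589]
contact_force: [0.9, -4.4, 5.1]
opening: 0.007
[  57.98816334 -286.01249457] [  54.3064238  -289.50185334]
 shift [ -0.6   0.7 -41.1] rot [-0.035  0.    -0.   ] now [ 591.2 -129.2    4.4] yaw 3.0 F [ 0.9 -4.4  5.1] t 9.3
```

View pics/s8.png

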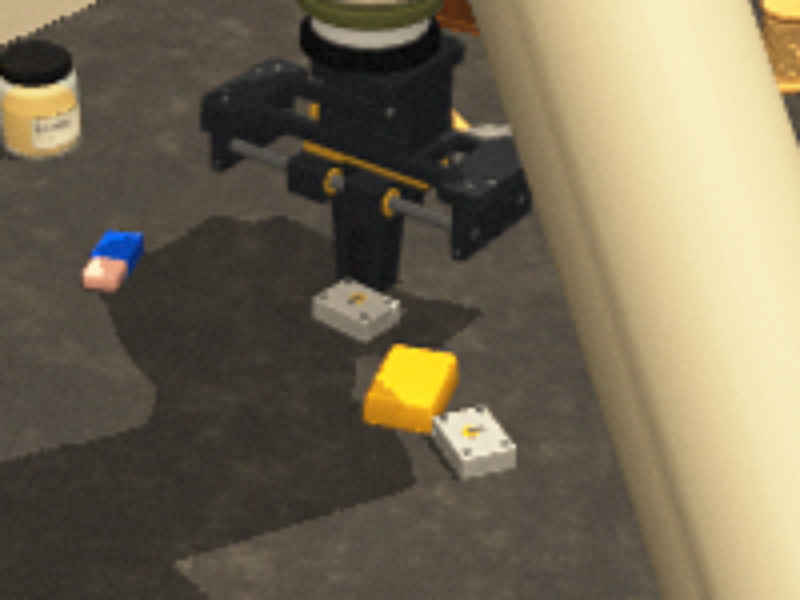

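```bash
python3 - <<'E'
from h import *
f=lambda u,v:(240+u/4,150+v/4)
for p in ((356,308),(314,305),(350,279),(401,309),(358,332)): print('lock',w2c(cast('scene',f(*p),.014)[0]*1000))
for p in ((398,345),(459,352),(430,402),(370,396)): print('wax',w2c(cast('scene',f(*p),.018)[0]*1000))
E
```

```text
lock [  42.2508286  -251.42170597]
lock [  63.18786779 -240.61809529]
lock [  62.21179417 -274.76956996]
lock [  21.18053215 -264.84365728]
lock [  27.68953563 -231.91025017]
wax [  -0.48903245 -228.57369354]
wax [ -30.92906963 -241.55546543]
wax [ -43.1993398  -193.48599323]
wax [ -14.79259511 -180.23951415]
```

```bash
python3 -m jog '{"xyz":[[0,0,3],[0,-7,6],[0,-14,6],[0,-14,1],[0,-14,-6]],"angular":[[0,0,0],[0,0,0],[0,0,0],[0,0,0],[0,0,0]],"gripper":[1,1,1,1,1]}';python3 - <<'E'
from h import *
print(w2c(status.get_state()['tcp_pos']*1000))
for x,y,w in ((46,-240,3),): goal(*c2w(x,y),5,w)
im,d=vision.camera('scene'); cv2.imwrite('pics/s9.png',cv2.resize(im[150:300,240:440,::-1],None,fx=4,fy=4))
E
```

```text
t: 9.98
tcp_pos: [0.5769, -0.1239, 0.0043]
ee_rot: [1.357, 1.571, -0.164]
contact_force: [0.3, -0.8, 0.6]
opening: 0.004
[  44.11068652 -279.5978225 ]
 shift [ -0.7   0.5 -39.6] rot [-0.003  0.    -0.   ] now [ 576.9 -123.9    4.3] yaw 2.8 F [ 0.3 -0.8  0.6] t 9.97
```

View pics/s9.png

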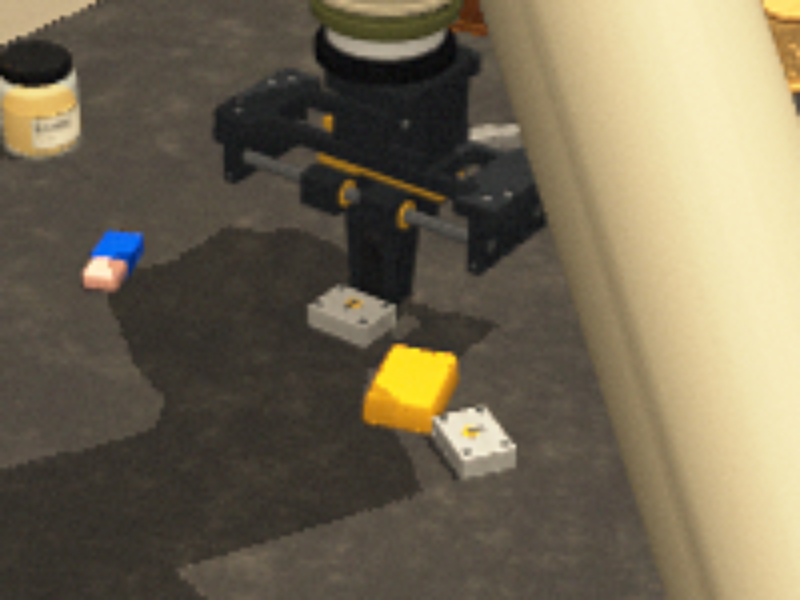

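```bash
python3 -m jog '{"xyz":[[0,0,-9],[0,1,-18],[0,1,-27],[0,2,-36],[0,2,-45]],"angular":[[0,0,0],[0,0,0],[0,0,0],[0,0,0],[0,0,0]],"gripper":[1,1,1,1,1]}';python3 - <<'E'
from h import *
print(w2c(status.get_state()['tcp_pos']*1000))
for x,y,w in ((50,-190,3),): goal(*c2w(x,y),5,w)
im,d=vision.camera('scene'); cv2.imwrite('pics/s10.png',cv2.resize(im[150:300,220:420,::-1],None,fx=4,fy=4))
E
```

```text
t: 10.65
tcp_pos: [0.5767, -0.0786, 0.0043]
ee_rot: [1.1, 1.571, -0.421]
contact_force: [0.3, -1.8, 1.1]
opening: 0.005
[  47.72823922 -234.37220553]
 shift [ -0.7   0.8 -44.4] rot [-0.002  0.    -0.   ] now [576.7 -78.6   4.3] yaw 2.9 F [ 0.3 -1.8  1.1] t 10.65
```

View pics/s10.png

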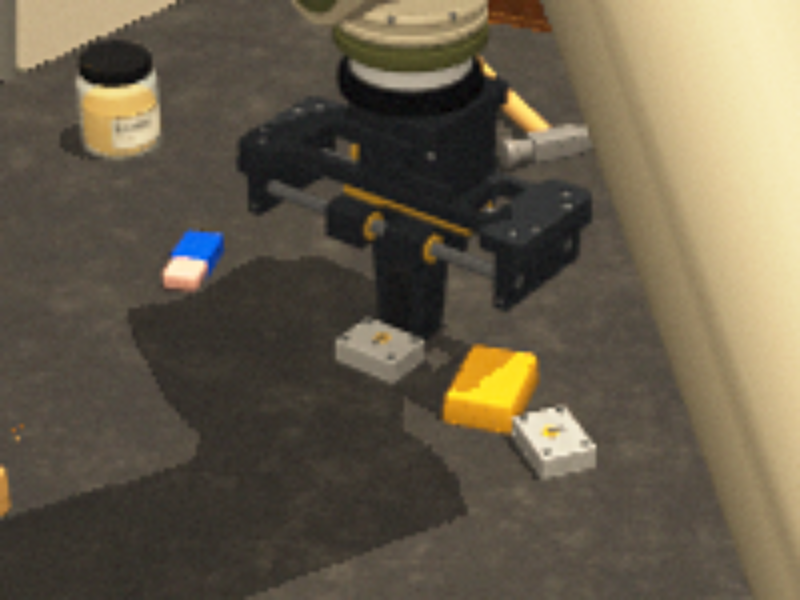

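```bash
python3 -m jog '{"xyz":[[0,0,-9],[0,0,-18],[0,0,-28],[0,0,-38],[0,0,-48]],"angular":[[0,0,0],[0,0,0],[-0.01,0,0],[-0.02,0,0],[-0.03,0,0]],"gripper":[1,1,1,1,1]}'; python3 -m jog '{"xyz":[[0,0,-10],[0,0,-20],[0,0,-30],[0,0,-40],[0,0,-50]],"angular":[[0,0,0],[0,0,0],[0,0,0],[0,0,0],[0,0,0]],"gripper":[1,1,1,1,1]}';python3 - <<'E'
from h import *
print(w2c(status.get_state()['tcp_pos']*1000))
for x,y,w in ((48,-85,4.8),): goal(*c2w(x,y),5,w)
im,d=vision.camera('scene'); cv2.imwrite('pics/s11.png',cv2.resize(im[180:380,160:420,::-1],None,fx=3,fy=3))
E
```

```text
t: 11.32
tcp_pos: [0.5741, -0.0305, 0.0042]
ee_rot: [2.789, 1.571, 1.298]
contact_force: [-0.6, -0.4, 0.4]
opening: 0.002
t: 11.95
tcp_pos: [0.5701, 0.0192, 0.0043]
ee_rot: [-2.147, 1.571, 2.645]
contact_force: [-0.9, -0.5, 0.2]
opening: 0.008
[  49.38635355 -136.36241583]
 shift [ -0.7  -1.6 -51.4] rot [-0.004 -0.     0.   ] now [570.1  19.2   4.3] yaw 4.6 F [-0.9 -0.5  0.2] t 11.95
```

View pics/s11.png

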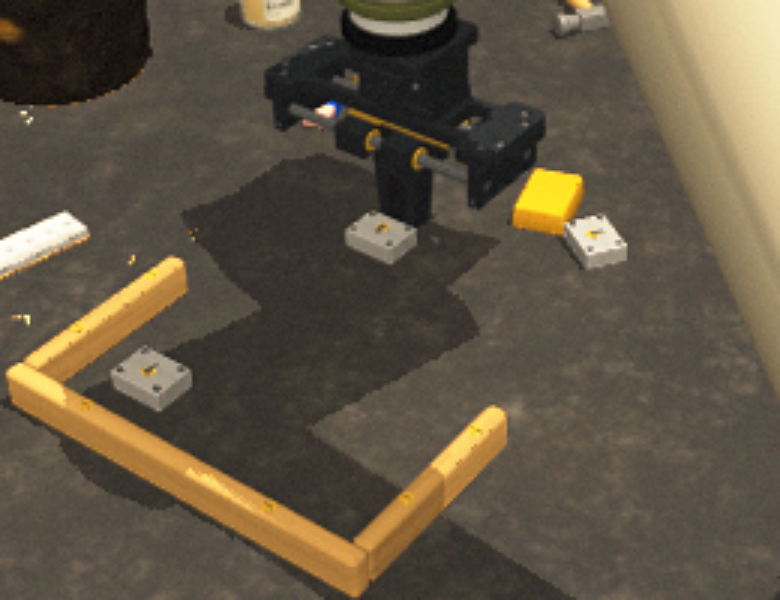

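```bash
for i in 1; do :; done; python3 -m jog '{"xyz":[[0,0,-10],[0,0,-20],[0,-1,-30],[0,-1,-40],[0,-1,-50]],"angular":[[0,0,0],[0,0,0],[0,0,0],[0,0,0],[0,0,0]],"gripper":[1,1,1,1,1]}'; python3 -m jog '{"xyz":[[0,0,-10],[0,0,-20],[0,-1,-30],[0,-1,-40],[0,-1,-50]],"angular":[[0,0,0],[0,0,0],[0,0,0],[0,0,0],[0,0,0]],"gripper":[1,1,1,1,1]}'; python3 - <<'E'
from h import *
print(w2c(status.get_state()['tcp_pos']*1000))
for x,y,w in ((48,15,4.8),): goal(*c2w(x,y),5,w)
im,d=vision.camera('scene'); cv2.imwrite('pics/s12.png',cv2.resize(im[180:380,160:420,::-1],None,fx=3,fy=3))
E
```

```text
t: 12.62
tcp_pos: [0.5651, 0.0691, 0.0042]
ee_rot: [-2.232, 1.571, 2.56]
contact_force: [-0.5, 0.2, -1.3]
opening: 0.004
t: 13.25
tcp_pos: [0.5601, 0.1188, 0.0042]
ee_rot: [-1.794, 1.571, 2.998]
contact_force: [-1.0, -1.0, -0.9]
opening: 0.003
[ 47.75705533 -36.33174432]
 shift [ -0.8   0.1 -51.3] rot [-0.004 -0.     0.   ] now [560.1 118.8   4.2] yaw 4.6 F [-1.  -1.  -0.9] t 13.25
```

View pics/s12.png

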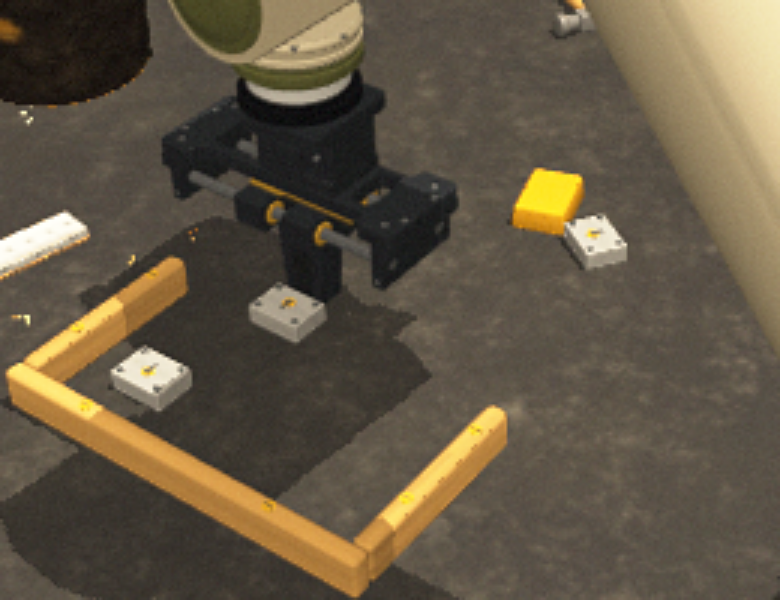

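```bash
python3 -m jog '{"xyz":[[0,-1,-11],[0,-2,-22],[0,-3,-33],[0,-4,-44],[0,-4,-54]],"angular":[[0,0,0],[0,0,0],[0,0,0],[0,0,0],[0,0,0]],"gripper":[1,1,1,1,1]}'; python3 -m jog '{"xyz":[[0,0,0],[0,0,10],[0,0,20],[-30,0,30],[-65,0,60]],"angular":[[0,0,0],[0,0,0],[0,0,0],[0,0,0],[0,0,0]],"gripper":[1,1,1,1,1]}'; python3 - <<'E'
from h import *
print(w2c(status.get_state()['tcp_pos']*1000))
goal(600,-150,75,-15)
im,d=vision.camera('scene'); cv2.imwrite('pics/s13.png',cv2.resize(im[180:380,160:420,::-1],None,fx=3,fy=3))
E
```

```text
t: 13.92
tcp_pos: [0.5517, 0.1724, 0.0042]
ee_rot: [-1.658, 1.571, 3.134]
contact_force: [-0.5, -0.6, -1.1]
opening: 0.005
t: 14.55
tcp_pos: [0.5564, 0.1109, 0.0696]
ee_rot: [-1.732, 1.569, 3.061]
contact_force: [0.6, 0.3, 0.5]
opening: 0.003
[ 43.36858064 -43.83715785]
 shift [ -5.5  22.5 263.6] rot [0.342 0.    0.001] now [556.4 110.9  69.6] yaw 4.6 F [0.6 0.3 0.5] t 14.55
```

View pics/s13.png

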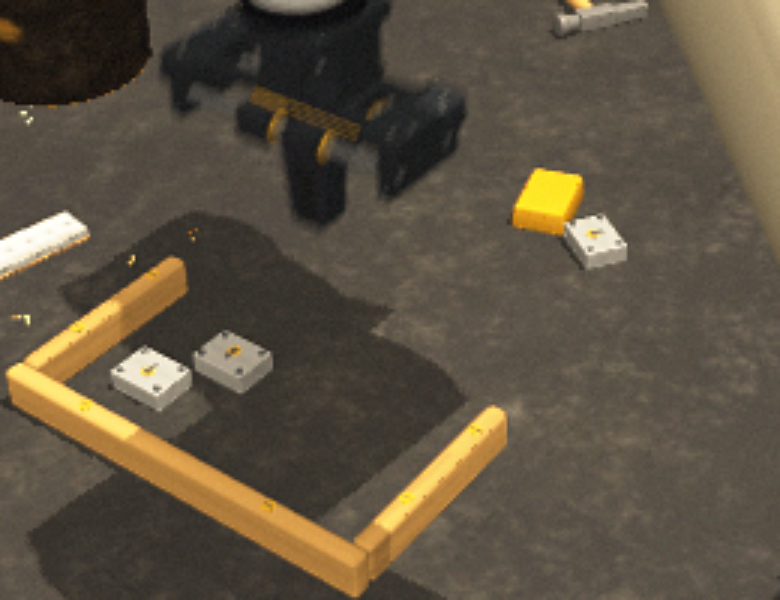

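```bash
python3 - <<'E'
from h import *
goal(455,-89,70,10)
E
```

```text
shift [   3.9 -119.1  187.9] rot [-0.096  0.002 -0.006] now [559.  107.6  74.3] yaw 4.5 F [ 3.3 -2.2  2.5] t 14.6
```

```bash
python3 -m jog '{"xyz":[[0,-20,35],[0,-45,75],[0,-70,115],[0,-95,155],[0,-119,188]],"angular":[[-0.02,0,0],[-0.04,0,0],[-0.06,0,0],[-0.08,0,0],[-0.096,0,0]],"gripper":[1,1,1,1,1]}'; python3 - <<'E'
from h import *
goal(455,-89,5,10)
im,d=vision.camera('scene'); cv2.imwrite('pics/s14.png',cv2.resize(im[180:330,260:460,::-1],None,fx=4,fy=4))
im,d=vision.camera('top'); cv2.imwrite('pics/t3.png',cv2.resize(im[150:390,100:500,::-1],None,fx=2,fy=2))
E
```

```text
t: 15.22
tcp_pos: [0.4521, -0.0873, 0.0693]
ee_rot: [0.752, 1.57, -0.644]
contact_force: [0.8, 0.4, -0.4]
opening: -0.001
 shift [64.3  2.5  2.2] rot [ 0.  0. -0.] now [452.1 -87.3  69.3] yaw 10.0 F [ 0.8  0.4 -0.4] t 15.22
```

View pics/s14.png

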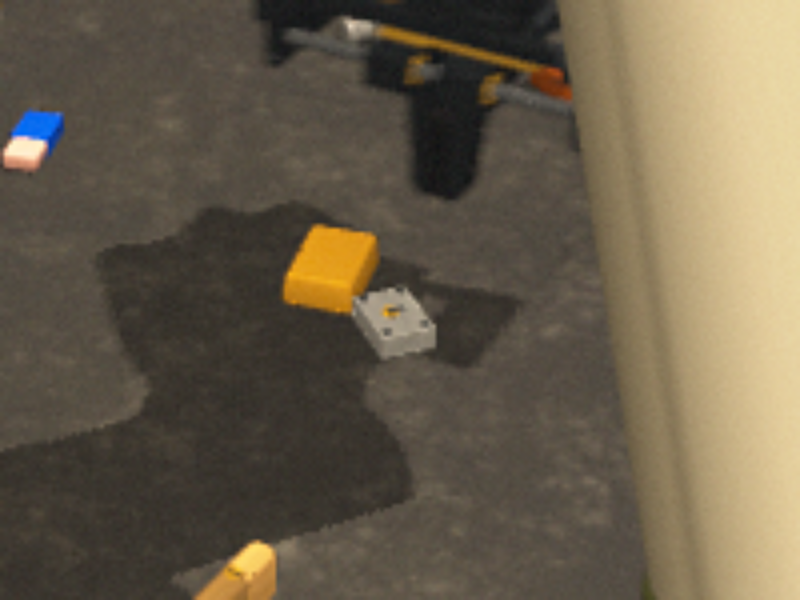

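View pics/t3.png

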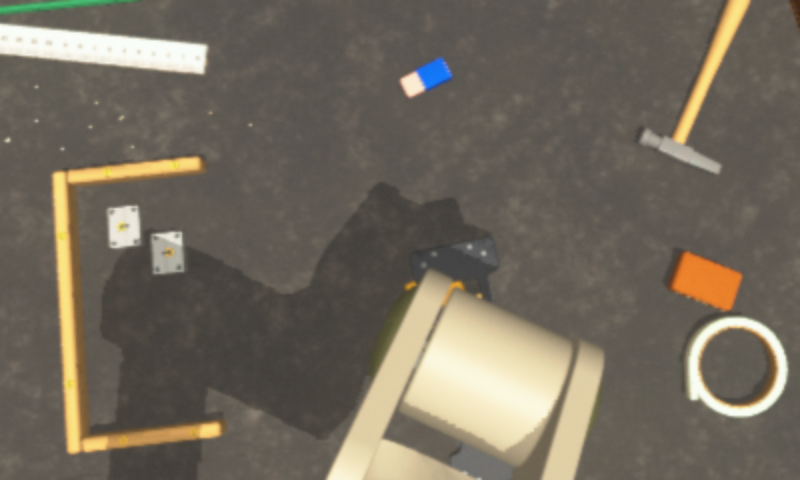

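Both locks b and c are flat inside the corral (at about (124,226) and (168,253)). Lock a, at (393,320) in the scene crop, still lies next to the wax. Descend behind a.

```bash
python3 -m jog '{"xyz":[[15,2,2],[32,2,2],[48,2,2],[60,2,2],[63,2,2]],"angular":[[0,0,0],[0,0,0],[0,0,0],[0,0,0],[0,0,0]],"gripper":[1,1,1,1,1]}'; python3 - <<'E'
from h import *
print(w2c(status.get_state()['tcp_pos']*1000))
goal(450,-72,5,10); goal(446,-55,5,10)
im,d=vision.camera('scene'); cv2.imwrite('pics/s15.png',cv2.resize(im[180:330,260:460,::-1],None,fx=4,fy=4))
E
```

```text
t: 15.95
tcp_pos: [0.4553, -0.0866, 0.0057]
ee_rot: [-2.24, 1.57, 2.649]
contact_force: [-0.8, -0.9, 0.2]
opening: 0.006
[ -73.88699282 -232.26412288]
 shift [  0.7  -2.7 -15.3] rot [ 0.001 -0.001  0.001] now [455.3 -86.6   5.7] yaw 10.1 F [-0.8 -0.9  0.2] t 15.95
 shift [  0.7  -3.6 -32.8] rot [ 0.001 -0.001  0.001] now [455.3 -86.6   5.7] yaw 10.1 F [-0.8 -0.9  0.2] t 15.95
```

View pics/s15.png

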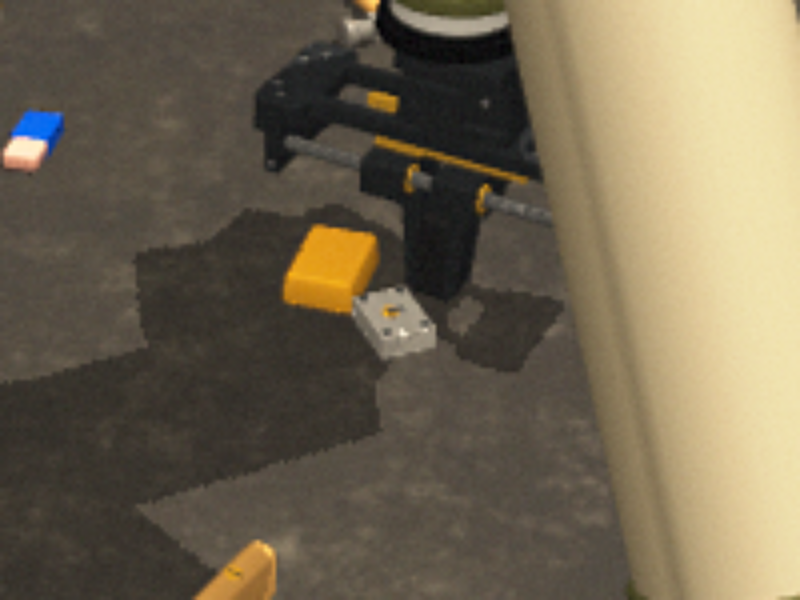

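```bash
python3 -m jog '{"xyz":[[0.5,0,-5],[0.5,-1,-11],[0.5,-1,-17],[0.5,-2,-23],[0.5,-3,-29]],"angular":[[0,0,0],[0,0,0],[0,0,0],[0,0,0],[0,0,0]],"gripper":[1,1,1,1,1]}'; python3 - <<'E'
from h import *
print(w2c(status.get_state()['tcp_pos']*1000))
goal(*c2w(-74,-175),5,8)
im,d=vision.camera('scene'); cv2.imwrite('pics/s16.png',cv2.resize(im[180:330,260:460,::-1],None,fx=4,fy=4))
E
```

```text
t: 16.62
tcp_pos: [0.4474, -0.0583, 0.0059]
ee_rot: [0.969, 1.57, -0.426]
contact_force: [0.7, -1.7, 0.1]
opening: 0.004
[ -79.36017    -203.41428221]
 shift [  0.9   8.  -27.8] rot [ 0.036  0.    -0.001] now [447.4 -58.3   5.9] yaw 10.1 F [ 0.7 -1.7  0.1] t 16.62
```

View pics/s16.png

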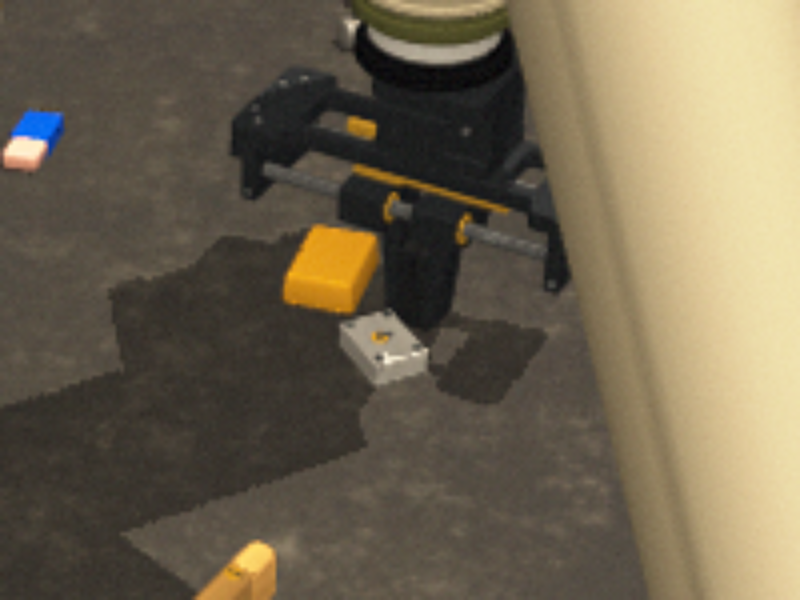

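```bash
python3 -m jog '{"xyz":[[0.5,1,-7],[0.5,2,-14],[0.5,3,-22],[0.5,4,-30],[0.5,5,-38]],"angular":[[0,0,0],[0.01,0,0],[0.02,0,0],[0.03,0,0],[0.04,0,0]],"gripper":[1,1,1,1,1]}'; python3 - <<'E'
from h import *
print(w2c(status.get_state()['tcp_pos']*1000))
goal(*c2w(-74,-120),5,5)
im,d=vision.camera('scene'); cv2.imwrite('pics/s17.png',cv2.resize(im[180:380,220:480,::-1],None,fx=3,fy=3))
E
```

```text
t: 17.3
tcp_pos: [0.4454, -0.0198, 0.0052]
ee_rot: [-1.911, 1.57, 2.937]
contact_force: [1.0, -2.1, 0.3]
opening: 0.002
[ -78.12605509 -164.79407155]
 shift [  0.2   6.4 -44.5] rot [ 0.048 -0.     0.001] now [445.4 -19.8   5.2] yaw 7.8 F [ 1.  -2.1  0.3] t 17.3
```

View pics/s17.png

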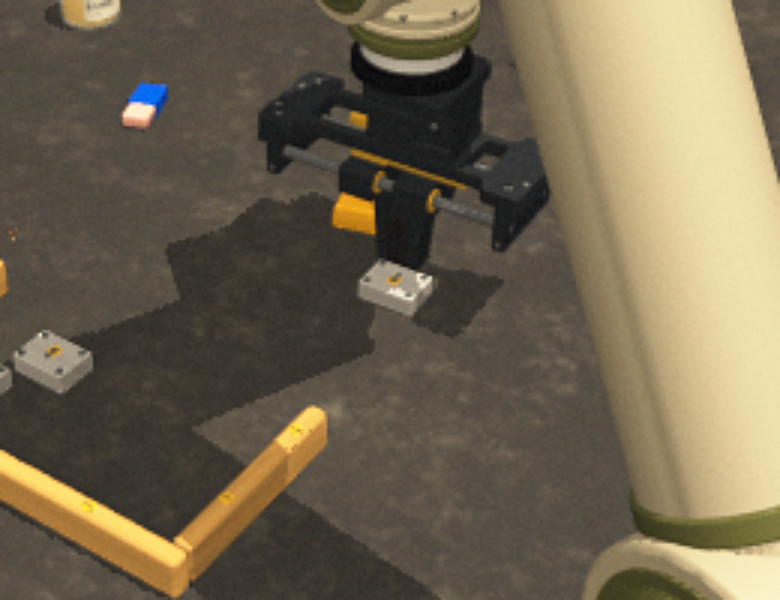

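```bash
python3 - <<'E'
from h import *
for p in ((395,283),(358,285),(386,260),(433,277),(400,304)): print(w2c(cast('scene',(220+p[0]/3,180+p[1]/3),.014)[0]*1000))
E
```

```text
[ -90.34296474 -134.79251557]
[ -71.79871343 -119.22099436]
[ -72.20179961 -152.47764682]
[-107.26668726 -154.45066681]
[-104.60965102 -118.06583797]
```

```bash
python3 -m jog '{"xyz":[[0,0,3],[0,-6,6],[0,-12,6],[0,-12,2],[0,-12,-3]],"angular":[[0,0,0],[0.05,0,0],[0.1,0,0],[0.14,0,0],[0.14,0,0]],"gripper":[1,1,1,1,1]}'; python3 - <<'E'
from h import *
print(w2c(status.get_state()['tcp_pos']*1000))
goal(*c2w(-84,-115),5,0)
im,d=vision.camera('scene'); cv2.imwrite('pics/s18.png',cv2.resize(im[180:380,220:480,::-1],None,fx=3,fy=3))
E
```

```text
t: 17.98
tcp_pos: [0.433, -0.0193, 0.0052]
ee_rot: [-1.716, 1.57, 2.991]
contact_force: [0.4, -1.2, -0.2]
opening: 0.006
[ -90.44921851 -163.32192997]
 shift [  0.2   2.1 -48.7] rot [-0.006 -0.     0.   ] now [433.  -19.3   5.2] yaw -0.3 F [ 0.4 -1.2 -0.2] t 17.98
```

View pics/s18.png

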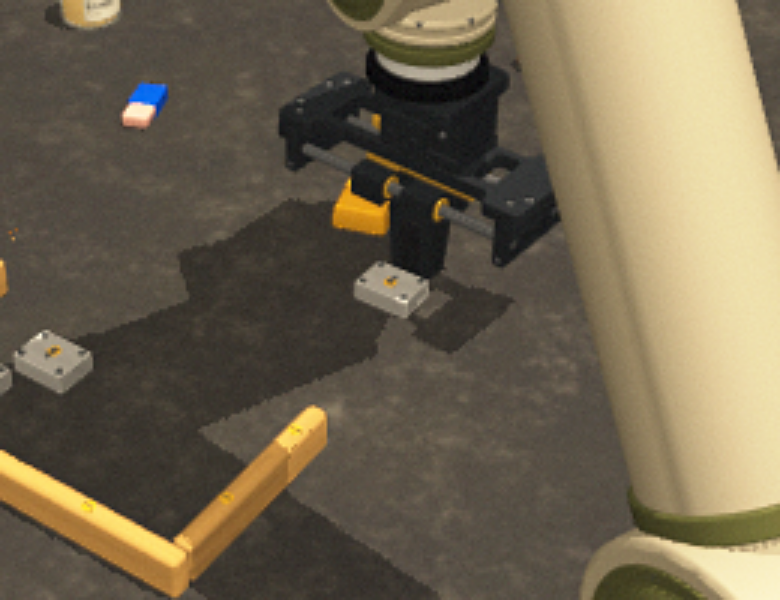

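```bash
python3 -m jog '{"xyz":[[0,0,-9],[0,1,-18],[0,1,-28],[0,1,-38],[0,2,-48]],"angular":[[0,0,0],[0,0,0],[0,0,0],[0,0,0],[0,0,0]],"gripper":[1,1,1,1,1]}'; python3 -m jog '{"xyz":[[0,0,-10],[0,0,-20],[0,1,-30],[0,1,-40],[0,1,-50]],"angular":[[0,0,0],[0,0,0],[0,0,0],[0,0,0],[0,0,0]],"gripper":[1,1,1,1,1]}'; python3 - <<'E'
from h import *
print(w2c(status.get_state()['tcp_pos']*1000))
goal(*c2w(-76,-10),5,4)
im,d=vision.camera('scene'); cv2.imwrite('pics/s19.png',cv2.resize(im[180:380,220:480,::-1],None,fx=3,fy=3))
E
```

```text
t: 18.65
tcp_pos: [0.4355, 0.0297, 0.0052]
ee_rot: [-1.788, 1.571, 2.92]
contact_force: [0.5, 0.3, -0.2]
opening: 0.009
t: 19.27
tcp_pos: [0.4368, 0.0796, 0.0053]
ee_rot: [0.887, 1.571, -0.688]
contact_force: [0.2, 0.1, 1.5]
opening: 0.008
[-78.44886513 -65.08222634]
 shift [  0.3  -2.4 -55.1] rot [-0.074  0.    -0.   ] now [436.8  79.6   5.3] yaw -0.2 F [0.2 0.1 1.5] t 19.27
```

View pics/s19.png

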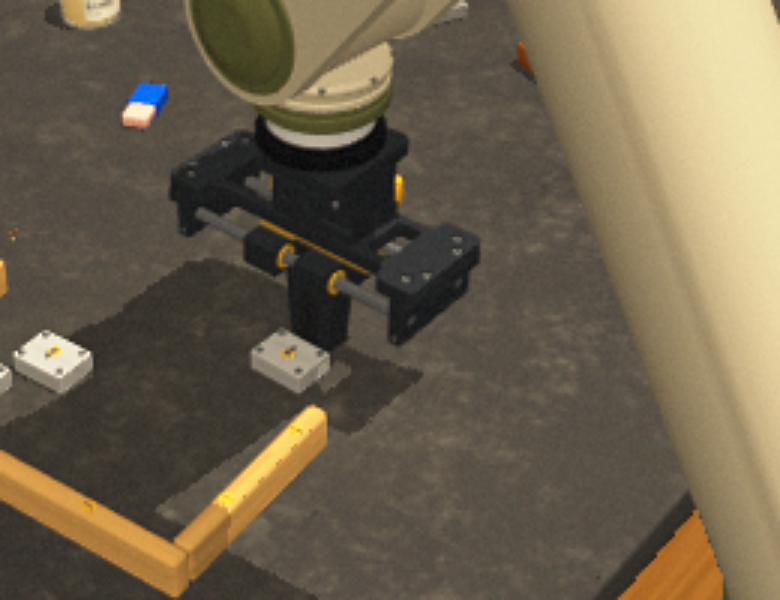

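```bash
python3 -c "
from h import *
print(w2c(cast('scene',(220+290/3,180+353/3),.014)[0]*1000))"; python3 -m jog '{"xyz":[[0,0,-10],[0,0,-20],[0,-1,-30],[0,-1,-40],[0,-2,-50]],"angular":[[-0.01,0,0],[-0.03,0,0],[-0.04,0,0],[-0.06,0,0],[-0.08,0,0]],"gripper":[1,1,1,1,1]}'; python3 - <<'E'
from h import *
print(w2c(status.get_state()['tcp_pos']*1000))
goal(*c2w(-76,30),5,5)
im,d=vision.camera('scene'); cv2.imwrite('pics/s20.png',cv2.resize(im[180:380,160:420,::-1],None,fx=3,fy=3))
E
```

```text
[-74.88791291 -38.35563516]
t: 19.95
tcp_pos: [0.435, 0.1296, 0.0053]
ee_rot: [1.528, 1.571, 0.035]
contact_force: [0.5, -0.3, 0.1]
opening: 0.006
[-76.05815532 -15.05537869]
 shift [  0.3  -0.2 -45.1] rot [-0.01  0.   -0.  ] now [435.  129.6   5.3] yaw 4.4 F [ 0.5 -0.3  0.1] t 19.95
```

View pics/s20.png

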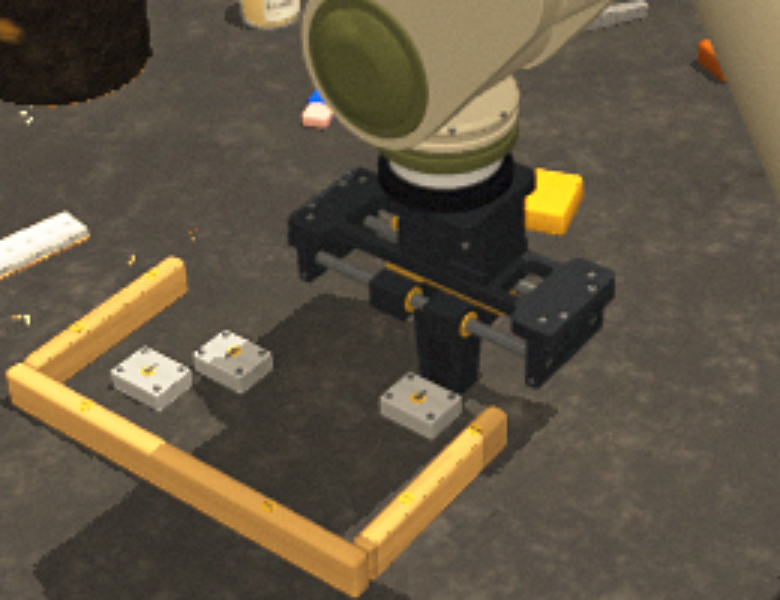

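```bash
python3 -m jog '{"xyz":[[0,0,-10],[0,0,-20],[0,0,-30],[0,0,-40],[0,0,-48]],"angular":[[0,0,0],[0,0,0],[0,0,0],[0,0,0],[0,0,0]],"gripper":[1,1,1,1,1]}'; python3 -m jog '{"xyz":[[0,0,0],[0,0,10],[0,0,20],[-30,0,30],[-65,0,60]],"angular":[[0,0,0],[0,0,0],[0,0,0],[0,0,0],[0,0,0]],"gripper":[1,1,1,1,1]}'; python3 -m jog '{"xyz":[[0,10,40],[0,20,90],[0,30,140],[-20,30,190],[-40,30,220]],"angular":[[0,0,0],[0,0,0],[0,0,0],[0,0,0],[0,0,0]],"gripper":[1,1,1,1,1]}'; python3 - <<'E'
from h import *
for n in ('top','scene'):
    im,d=vision.camera(n); cv2.imwrite(f'pics/f_{n}.png',cv2.resize(im[150:390,100:500,::-1],None,fx=2,fy=2)); np.savez('f_'+n,im=im)
E
```

```text
t: 20.62
tcp_pos: [0.4313, 0.1775, 0.0053]
ee_rot: [1.625, 1.571, 0.13]
contact_force: [-0.6, -1.1, 0.3]
opening: 0.004
t: 21.25
tcp_pos: [0.4355, 0.1161, 0.0707]
ee_rot: [-1.696, 1.569, 3.093]
contact_force: [0.2, -1.0, 0.8]
opening: 0.002
t: 21.88
tcp_pos: [0.482, -0.1032, 0.1106]
ee_rot: [-1.808, 1.57, 2.977]
contact_force: [-0.6, 0.0, 0.3]
opening: 0.001
```

View pics/f_top.png

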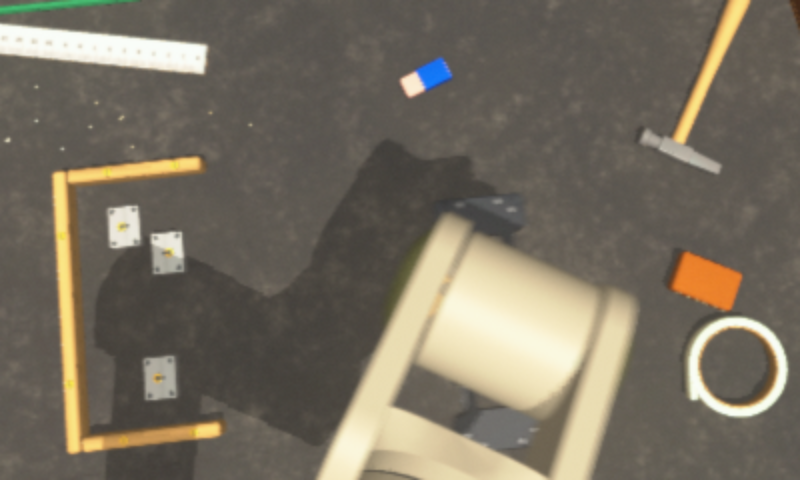

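View pics/f_scene.png

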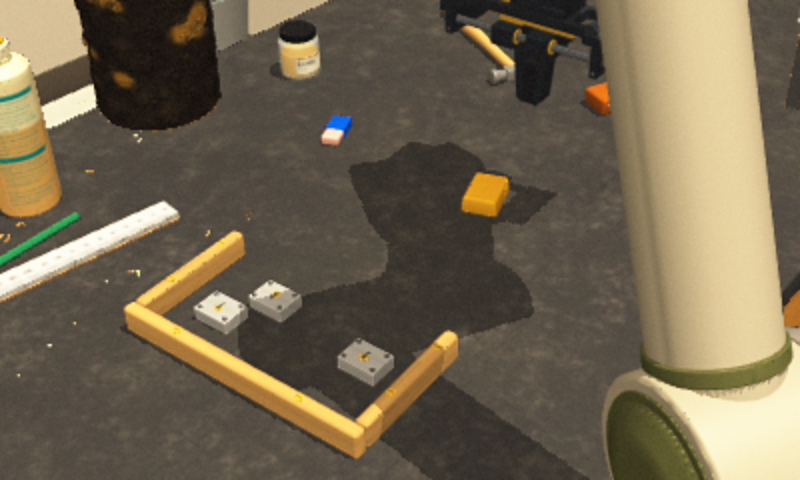

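```bash
python3 - <<'E'
from h import *
np.set_printoptions(precision=1,suppress=True)
for p in ((124,227),(168,253),(160,378)): print('ctr',w2c(cast('top',(100+p[0]/2,150+p[1]/2),.014)[0]*1000))
for p in ((184,232),(186,272),(176,357),(178,398)): print('front corner',w2c(cast('top',(100+p[0]/2,150+p[1]/2),.014)[0]*1000))
for n in ('scene0','f_scene'):
    h=cv2.cvtColor(np.load(n+'.npz')['im'],cv2.COLOR_RGB2HSV); m=((h[...,0]>14)&(h[...,0]<30)&(h[...,1]>180)&(h[...,2]>90)).astype(np.uint8)
    m[:,:320]=0;m[:230]=0;m[265:]=0;m[:,370:]=0
    print(n,cv2.boundingRect(m))
    h=cv2.cvtColor(np.load(n.replace('scene','top')+'.npz')['im'],cv2.COLOR_RGB2HSV)
    for mm,r in (((h[...,0]>100)&(h[...,0]<125)&(h[...,1]>150),(290,340,175,200)),((h[...,0]<15)&(h[...,1]>170)&(h[...,2]>100),(425,480,270,310))):
        q=np.zeros_like(h[...,0]);a,b,c,d=r;q[c:d,a:b]=mm[c:d,a:b];print(cv2.boundingRect(q))
E
python3 -m jog '{"xyz":[[0,0,0],[0,0,0],[0,0,0],[0,0,0],[0,0,0]],"angular":[[0,0,0],[0,0,0],[0,0,0],[0,0,0],[0,0,0]],"gripper":[1,1,1,1,1]}'
```

```text
ctr [72.8 82.2]
ctr [43.  41.4]
ctr [-75.1  56.7]
front corner [61.8 24.6]
front corner [22.8 25.3]
front corner [-57.1  40.3]
front corner [-95.6  40.9]
scene0 (331, 236, 28, 23)
(308, 179, 18, 16)
(435, 276, 36, 29)
f_scene (331, 236, 24, 23)
(308, 179, 18, 16)
(435, 276, 36, 29)
t: 22.6
tcp_pos: [0.4825, -0.0999, 0.1102]
ee_rot: [-1.999, 1.571, 2.79]
contact_force: [0.3, -0.1, -0.5]
opening: 0.004
```

```bash
python3 -c "
from cell import ticket; print(ticket.job_done())"
```

```text
the job is handed in; nothing more can be done
None
```

I swept all three locks into the corral with the closed fingertips, in the order b, c, a. The job was handed in at t ≈ 22.6 s, with the gripper lifted clear and touching nothing.

- **Locks:** in the last top view all three lie flat inside, and their near edges are at least 24 mm in from the open side. Their centres in the corral frame, x and y, are about:
  - lock b (73, 82) mm
  - lock c (43, 41) mm
  - lock a (-75, 57) mm
- **Eraser and leather block:** their outlines in the top view match the first picture to the pixel.
- **Beeswax cake:** its left, top and bottom edges match the first picture in the scene view. Its colour box read 24 pixels wide against 28 at the start, most likely because lock a's yellow keyhole was counted in the first one. The arm hid the cake in the last top view, so only the scene view backs this up.
- **Calibration:** the two cameras disagreed by a few millimetres on the lock positions, which is well inside the margins.
- **Forces:** contact readings stayed within a few newtons throughout.

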